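# Clamp a walnut blank in a gated-lever hold-down

### The job

Get the walnut blank ready for carving: slide one end of it into the hold-down under the raised foot, fully home against the back stop. Then work the ball-knobbed lever through its zigzag gate, left lane to the middle step, across into the right lane, on to the near end and into the locking notch on the left, so that the foot stays clamped on the blank with the lever let go. Leave the other things on the bench where they are.

Things in the scene. Friction and masses are not known exactly. Their poses are not given: they have to be found in the camera images.
- hold_down: Green cast hold-down bolted to the bench, 148 mm wide (own x), 270 mm long (y). Origin on the bench top midway between its guide cheeks, under the foot. Own +y: the way the blank slides in; x to the right of that, z up. For the lever, left = +y, right = -y, far = +x, near = -x. The blank slides on the bench top itself, there is no floor plate. Back stop face at y +57 mm.
- guide_mouth (a point): Mouth of the straight guides, on their middle line 50 mm outside (own -y) the hold-down's origin, 20.5 mm up. The slot is 58 mm wide between cheeks 30 mm high that run from here to the back stop; lead-ins flare from here outwards to about 80 mm apart, 32 mm further out. Axes as the hold-down's.
- blank_home (a point): Where the blank's centre is when its end touches the back stop: on the slot's middle line, 51.5 mm outside (own -y) the hold-down's origin, 20.5 mm up. Axes as the hold-down's. The outer 107 mm of the blank then sticks out of the guides.
- foot: Steel foot pad with cork face, 40 x 36 mm, origin at the centre of its underside. 55 mm above the bench with the lever open, at least 48 mm at the start; it sinks as the lever swings, meets the 41 mm high blank about the middle step, and presses it with about 20 N at the end (up to 5 N felt at the knob). The bridge above it, y -25 to +25 mm, 78 to 121 mm up, stops a gripper.
- blank_centre (a point): Centre of the walnut blank: plain rough-sawn dark bar, 217 mm long (own x), 52 mm wide (y), 41 mm high (z), about 0.26 kg, flat on the bench, so its centre is 20.5 mm up. Either end may go in first. It slides on the bench with 1 to 3 N.
- knob (a point): Centre of the black ball knob on the lever, 33 mm across, the highest part of the lever, about 0.20 to 0.22 m above the bench, on a 10 mm steel stem. Free all round; graspable from above.
- lever_pivot (a point): Point about which the lever swings both ways, 85 mm above the bench; axes as the hold-down's. Knob centre 135 mm from it: with a = lever_swing - 0.47 and b = 0.18 - lever_side it is at own x = -135 cos(b) sin(a), y = 135 sin(b), z = 135 cos(b) cos(a) mm from here.
- gate (a point): Centre of the flat steel gate plate, 112 x 72 mm, 140 mm above the bench, 55 mm above the pivot. Its Z-shaped slot, 14 mm wide: left lane from the far end to the middle, crossing at the middle, right lane from the middle to the near end, and there a locking notch to the left. A tooth between the middle and the notch closes the left lane. Play of the knob about 5 mm each way.
- lever_swing (a joint): Swing of the lever about own y: about 0 = open (far end), 0.47 = upright at the middle step, 0.95 to 0.99 = near end. In the left lane the tooth stops it at about 0.54; it can cross between 0.42 and 0.52. It can enter the notch from about 0.92 on, and rests there at about 0.90. Friction (1 N at the knob) keeps it where it is left.
- lever_side (a joint): Sideways lean of the lever: about 0 in the left lane and in the locking notch, about 0.36 in the right lane. A light spring (1 to 2 N at the knob) pushes it to the left.
- gouge: Palm gouge, 132 mm long, brown mushroom handle, lying in front of the hold-down; a bystander.
- small_blank: Half-carved light block, 58 x 31 x 30 mm; a bystander.
- skew: Palm skew chisel, 148 mm long, brown mushroom handle; a bystander.
- glue: Standing white glue bottle, 58 mm across, 196 mm high, back left; a bystander.

How it is judged:
By the outcome, as a careful person would: the job done as asked, in the order asked, and still so for the second after the job is handed in, with the robot touching nothing.
It also fails if it takes over 61 s, if anything falls off the work surface, if the arm or the gripper's body presses on something with over 40 N, if the wrist force passes 120 N, or if a joint passes its speed limit or range.

### The arm

A 6-joint arm with a two-finger parallel gripper is mounted at the origin on a cart in front of the work surface, level with it; the furniture and walls round the work are solid. World frame = base frame: x ahead of the robot, y to its left, z up, the work surface at z = 0. Lengths are in m, angles in rad, forces in N, time in s.
With the tool pointing down it reaches from about 0.275 to 0.725 m from the base axis. Payload 15.9 kg.
Tool frame: the origin (TCP) lies between the finger pads; the fingertips stand 19 mm ahead of it and the grasp point (between the pads) is the TCP; z points along the fingers, y is the line along which they close (so a half turn about z gives the same grasp; the last joint's range is limited). The gripper opens to 85 mm and grips with 20 to 120 N. Pads are 22 mm wide; open, the fingers measure 114 mm over their backs; the gripper's body (76 mm by 85 mm) begins 54 mm behind the grasp point. The pads swing forward as they close: fully open they stand 13 mm farther back than shut.
Start: joints at [-1.279, 0.213, -0.034, 1.323, 0, 1.571], TCP at [0.144, -0.479, 0.225] pointing down, gripper open.
Joint ranges: [-2.98, 2.98], [-0.74, 1.72], [-1.14, 1.35], [-2.1, 2.04], [-1.57, 1.44], [-3.14, 3.14]. Speed limits (rad/s): [1.89, 1.89, 2.39, 2.57, 3.14, 3.14].

### API

Orientations are given as a unit quaternion [x, y, z, w].
In Python, from plant import ctrl gives the robot as it stands.
- The arm moves only by the tool drive_tool, never from a script. Its arguments are lists of equal length, an entry for each row: "translation": the shift along the tool's x, y, z in m, a list of three; "roll": the turn about the tool's z in degrees; "jaw": the opening, from -1 (shut) to 1 (fully open), so that 0 is half open. In form: {"translation": [[tx, ty, tz], ...], "roll": [roll, ...], "jaw": [jaw, ...]}. A call has 1 to 20 rows; each row shifts and turns the commanded pose from where the row before left it, along the tool's axes as they then stand; what a row does not reach is not made up. A row lasts 1/8 s, in which the tool goes at most 62.5 mm and 10.7 degrees, less where a joint would pass 70% of its speed; a pose out of reach is approached as far as the arm can. A call is refused whole if a number of a shift passes 0.0625 or a number of a turn 10.7, either way. A call with a gripper value outside its range is refused whole. The fingers move at their own pace and stop on an object; "squeeze" is the grip in N (left out, the last holds). Time passes only in rows, so rows that do not move let the fingers close. It gives the time, the measured TCP pose, the force, the opening and the grip force at its end, in the units of the state.
- ctrl.observe(): the state, without advancing time (a new reading comes with each control period).
- ctrl.grab_frame(name): name is "scene" or "top" or "wrist"; returns a dict with "color" (480x640x3 uint8, blue, green, red), "range_z" (480x640 float32, m along the optical axis (not along the pixel's ray), 0 where there is no reading), "vfov" (degrees; the focal length in pixels is half the picture's height over the tangent of half this angle, whatever the lens; pixels are square), "cx", "cy" (the principal point, pixels), "k1" (the pictures are not rectified: a ray, as slopes to the right and down, at radius r is drawn at 1 + k1 r^2 times it, then the intrinsics apply), "world_to_cam" (4x4, takes a point from world to camera coordinates). Camera axes: x right, y up, looking along -z (the intrinsics and any distortion apply to the point x, -y, -z); pixel columns grow to the right and rows downward; lengths in m; the calibration is good to about 2 mm. A picture is of the moment at which its call begins.
- ctrl.finish_job(): hands the job in; it is judged then, once.
The state is a dict: "t": time; "joint_pos": joint angles; "qd": joint speeds; "tau": joint torques, N m; "ee_pos": TCP position; "tool_rot": TCP orientation; "wrist_force": force on the tool from outside, world axes, zero at the start; "ft_torque": the same for the moment, N m; "opening": finger opening in m; "grip_force": force on a finger pad.
Only numpy, scipy, OpenCV 4.12 (cv2) and the standard library are available. Lean on these libraries where they do the work, as an engineer would, in place of code of your own. Each camera call takes 0.05 s, during which the arm holds its last target. There are 200 camera calls.

## Working session

There is one attempt and no reset: what is moved stays moved. The work goes in short steps, Python scripts to look and compute and a tool call to move; the robot and the scene stay as the last step left them, time stands still between calls to the robot, and variables do not carry over. Pictures are saved under pics/ and viewed, at most 10 in all, crops included, and the job is handed in when it is done.

Besides the shell and the picture viewer there is one more tool, called by a JSON object that holds its "fn" and its "kwargs". drive_tool: Moves the arm, as the interface text tells. Its arguments: {"type":"object","properties":{"translation":{"type":"array"},"roll":{"type":"array"},"jaw":{"type":"array"},"squeeze":{"type":"number"}},"required":["translation","roll","jaw"]}

```bash
mkdir -p pics; cat > h.py <<'E'
import numpy as np, cv2
from plant import ctrl
from scipy.spatial.transform import Rotation as R
def grab(n,save=None):
    f=ctrl.grab_frame(n); np.savez('pics/%s.npz'%(save or n),**f)
    if save: cv2.imwrite('pics/%s.png'%save,f['color'])
    return f
def K(f):
    fl=240/np.tan(np.radians(float(f['vfov']))/2)
    return np.array([[fl,0,float(f['cx'])],[0,fl,float(f['cy'])],[0,0,1]]),np.array([float(f['k1']),0,0,0,0])
def rays(f,uv):
    k,d=K(f); p=cv2.undistortPoints(np.float64(uv).reshape(-1,1,2),k,d).reshape(-1,2)
    T=np.array(f['world_to_cam']); r=np.c_[p[:,0],-p[:,1],-np.ones(len(p))]
    return -T[:3,:3].T@T[:3,3], r@T[:3,:3]
def onz(f,uv,z):
    o,r=rays(f,uv); return o+r*((z-o[2])/r[:,2])[:,None]
def cloud(f):
    v,u=np.mgrid[0:480,0:640]; o,r=rays(f,np.c_[u.ravel(),v.ravel()])
    return (o+r*f['range_z'].reshape(-1,1)).reshape(480,640,3)
E
python3 - <<'E'
from h import *
a=grab('top','top1');b=grab('scene','scene1')
print(a['world_to_cam'],a['vfov'],a['k1']);s=ctrl.observe();print({k:np.round(v,3) for k,v in s.items()}); print(R.from_quat(s['tool_rot']).as_matrix().round(2))
E
```

```text
[[ 0.004652   -0.99974639 -0.02203458 -0.1246557 ]
 [ 0.99781195  0.00318749  0.06603896 -0.5759478 ]
 [-0.06595198 -0.02229358  0.99757372 -1.16837028]
 [ 0.          0.          0.          1.        ]] 56.123241677776114 -0.011874822176685174
{'t': np.float64(0.1), 'joint_pos': array([-1.279,  0.213, -0.035,  1.323, -0.   ,  1.571]), 'qd': array([-0.001, -0.001,  0.001, -0.001,  0.   ,  0.001]), 'tau': array([-1.0000e-03, -6.8725e+01,  4.8781e+01,  1.2000e-02, -0.0000e+00,
        0.0000e+00]), 'ee_pos': array([ 0.144, -0.479,  0.225]), 'tool_rot': array([ 0.989,  0.145, -0.   , -0.   ]), 'wrist_force': array([-0.482, -0.754,  1.369]), 'ft_torque': array([-0.023, -0.002, -0.042]), 'grip_force': np.float64(0.0), 'opening': np.float64(0.085)}
[[ 0.96  0.29 -0.  ]
 [ 0.29 -0.96  0.  ]
 [-0.   -0.   -1.  ]]
```

View pics/top1.png

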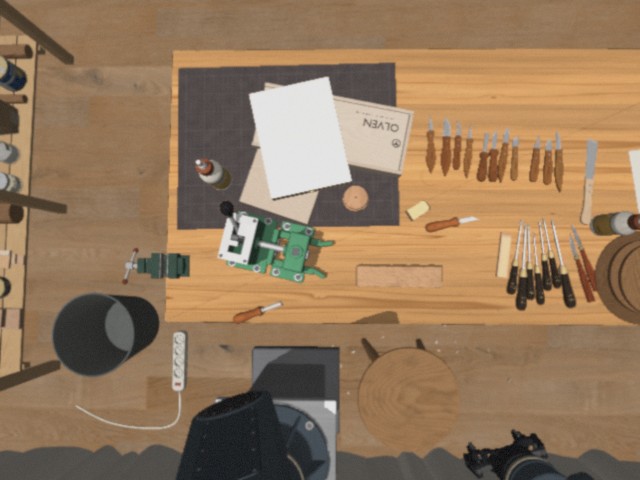

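View pics/scene1.png

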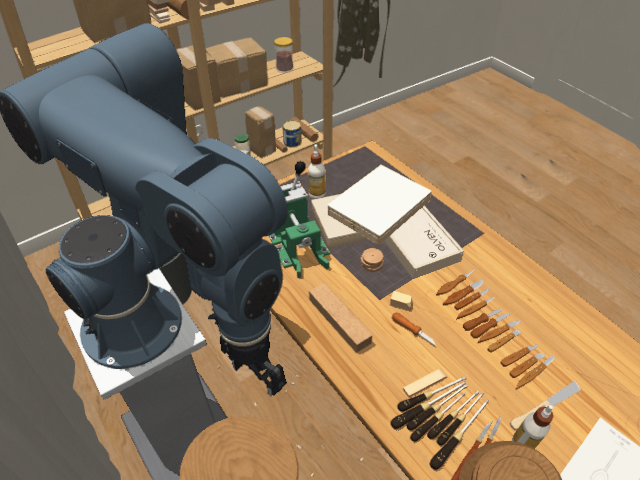

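The top view shows the blank at px (399,276) with its long axis along world y. The hold-down is at (270,248), its mouth flaring to the right, so own +y ≈ world +y. The knob is at (228,208). The scene view agrees.

```bash
python3 - <<'E'
from h import *
f=dict(np.load('pics/top1.npz')); P=cloud(f); Z=P[...,2]
img=f['color']; hsv=cv2.cvtColor(img,cv2.COLOR_BGR2HSV)
sub=np.zeros((480,640),bool); sub[255:300,345:455]=1
m=sub&(Z>.03)&(Z<.05); q=P[m]; print('blank n',m.sum(),q.mean(0)); 
r=cv2.minAreaRect(np.float32(q[:,:2]));print(r)
g=(hsv[...,0]>55)&(hsv[...,0]<95)&(hsv[...,1]>80); g[:200]=0;g[330:]=0;g[:,:210]=0;g[:,345:]=0
for lo,hi in((.0,.02),(.02,.04),(.04,.07),(.07,.13),(.13,.16)):
    w=g&(Z>lo)&(Z<hi); 
    if w.sum()>10: print('green',lo,hi,w.sum(),P[w].mean(0),cv2.minAreaRect(np.float32(P[w][:,:2])))
w=np.zeros_like(g); w[205:275,205:275]=1; w&=(Z>.13)&(Z<.15); print('gate',w.sum(),P[w].mean(0),cv2.minAreaRect(np.float32(P[w][:,:2])))
w=np.zeros_like(g); w[195:225,215:245]=1; w&=(Z>.18)&(img.max(2)<70); print('knob',w.sum(),P[w].mean(0),P[w].max(0),P[w].min(0))
c=img[195:345,205:345]; cv2.imwrite('pics/crop1.png',cv2.resize(c,None,fx=4,fy=4,interpolation=cv2.INTER_CUBIC))
E
```

```text
blank n 1724 [ 0.47581791 -0.31943394  0.03848339]
((0.4756956994533539, -0.3206619918346405), (0.21633417904376984, 0.05214957892894745), 89.56024932861328)
green 0.0 0.02 761 [0.54759211 0.01137901 0.0084161 ] ((0.5527548789978027, 0.01200868934392929), (0.19418372213840485, 0.14546896517276764), 77.56201171875)
green 0.02 0.04 328 [ 0.53682473 -0.05402942  0.02888703] ((0.5460628271102905, -0.014736711978912354), (0.24780508875846863, 0.10418464243412018), 76.5953598022461)
green 0.04 0.07 204 [0.55102468 0.01128923 0.05153609] ((0.5485400557518005, 0.008263297379016876), (0.1969284862279892, 0.11024273931980133), 71.68392181396484)
green 0.07 0.13 825 [ 0.53825326 -0.0475425   0.10806839] ((0.5433424711227417, -0.02157757431268692), (0.13061387836933136, 0.11044172942638397), 76.30989837646484)
gate 1116 [0.56644372 0.07381332 0.13826711] ((0.5672448873519897, 0.07566171884536743), (0.07287493348121643, 0.1121361181139946), 77.05564880371094)
knob 179 [0.62752514 0.08478057 0.21729127] [0.64495534 0.1021899  1.20082375] [ 0.49821117 -0.14883542  0.18512334]
```

View pics/crop1.png

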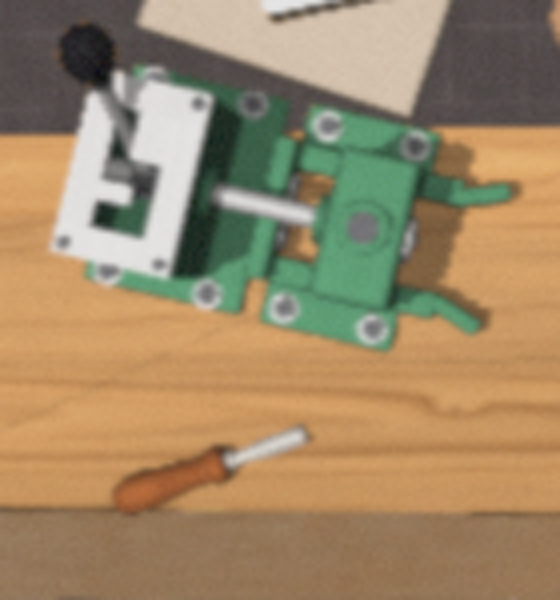

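The crop shows the gate plate at crop px (130,185), knob at (87,52), bridge boss at (362,228) and lead-in tips at about (508,190) and (478,325). The gate measures 112x73 mm at 0.138 m up, as expected, and the knob model agrees with the picture. Next I'll find the slot's middle line.

```bash
python3 - <<'E'
from h import *
f=dict(np.load('pics/top1.npz')); P=cloud(f); Z=P[...,2]
th=np.radians(77.0-90); X=np.array([np.cos(th),np.sin(th)]);Y=np.array([-X[1],X[0]])
G=np.array([.5672,.0757])
own=lambda p:((p[...,:2]-G)@np.array([X,Y]).T)*1000
c=lambda u,v:(205+u/4-.375,195+v/4-.375)
print('boss',own(onz(f,[c(362,228)],.125)))
print('tips',own(onz(f,[c(508,190),c(478,325)],.03)))
m=np.zeros((480,640),bool); m[215:300,275:315]=1; m&=(Z>.112)&(Z<.13)
print('bridge',m.sum(),np.median(Z[m]),own(P[m]).mean(0),cv2.minAreaRect(np.float32(P[m][:,:2])))
hsv=cv2.cvtColor(f['color'],cv2.COLOR_BGR2HSV)
s=np.zeros_like(m); s[225:285,308:340]=1; s&=(hsv[...,0]>50)&(hsv[...,0]<95)&(hsv[...,1]>70)&(Z>.015)
o=own(P[s]); print('flares',len(o))
for a in range(-300,-150,8):
    k=(o[:,1]>=a)&(o[:,1]<a+8)
    if k.sum():
        x=o[k][:,0]; lo=x[x<0];hi=x[x>0]; print(a,lo.min() if len(lo) else 0,lo.max() if len(lo) else 0,hi.min() if len(hi) else 0,hi.max() if len(hi) else 0)
b=np.zeros_like(m); b[150:190,190:232]=1; b&=(Z>.1)&(Z<.25); print('glue',P[b].mean(0),P[b].max(0))
E
```

```text
boss [[  -0.64099811 -139.62156402]]
tips [[  46.61315491 -218.16179946]
 [ -43.13585329 -219.2285295 ]]
bridge 252 0.11536161328081218 [  -1.2283402  -140.89594081] ((0.5355323553085327, -0.0611189529299736), (0.04486209899187088, 0.08837297558784485), 74.36576843261719)
flares 188
-220 -47.26515339246063 -39.72815481986644 40.59506575914578 46.569085727885664
-212 -46.02492125209997 -37.85096624386679 36.20686694829782 45.34047263004048
-204 -42.725733218206486 -34.5052760369869 34.28184861084993 43.74654484502607
-196 -40.02856279701443 -31.26842911787845 32.48671665021062 42.29030069384111
-188 -44.36773488963418 -30.49020783125154 30.713430648635516 44.69814319090043
-180 -43.07535752786482 -31.74617207818368 31.35424079281008 43.34359194656601
-172 0 0 26.973949298099004 45.527766265254975
-164 0 0 29.59075255425393 45.72493559386759
glue [0.72996812 0.14750284 0.1386361 ] [0.76210795 0.18049738 0.19860985]
```

{"fn": "drive_tool", "kwargs": {"translation": [[0.043, 0.0013, 0], [0.043, 0.0013, 0], [0.043, 0.0013, 0], [0.043, 0.0013, 0], [0.043, 0.0013, 0], [0.043, 0.0013, 0], [0.043, 0.0013, 0], [0.041, 0.0013, 0], [0, 0, 0], [0, 0, 0], [0, 0, 0], [0, 0, 0], [0, 0, 0], [0, 0, 0], [0, 0, 0], [0, 0, 0], [0, 0, 0]], "roll": [0, 0, 0, 0, 0, 0, 0, 0, -9.1, -9.1, -9.1, -9.1, -9.1, -9.1, -9.1, -9.1, 0], "jaw": [1, 1, 1, 1, 1, 1, 1, 1, 1, 1, 1, 1, 1, 1, 1, 1, 1], "squeeze": 60}}

```text
t: 2.22
ee_pos: [0.4743, -0.3903, 0.2249]
tool_rot: [0.71, 0.704, -0.0, -0.0]
wrist_force: [0.7, -0.3, 1.0]
opening: 0.0856
grip_force: 0.0
```

```bash
python3 - <<'E'
from h import *
f=grab('wrist','w1'); P=cloud(f); Z=P[...,2]
m=(Z>.033)&(Z<.05)&(np.abs(P[...,0]-.476)<.05)&(np.abs(P[...,1]+.32)<.13)
print(m.sum(),np.median(Z[m]),cv2.minAreaRect(np.float32(P[m][:,:2])),P[m].min(0),P[m].max(0))
E
```

```text
17076 0.03964981785846969 ((0.47349420189857483, -0.33437514305114746), (0.18588149547576904, 0.05252533406019211), 89.56474304199219) [ 0.44727398 -0.42743903  0.03386126] [ 0.50012654 -0.2412671   0.04242714]
```

View pics/w1.png

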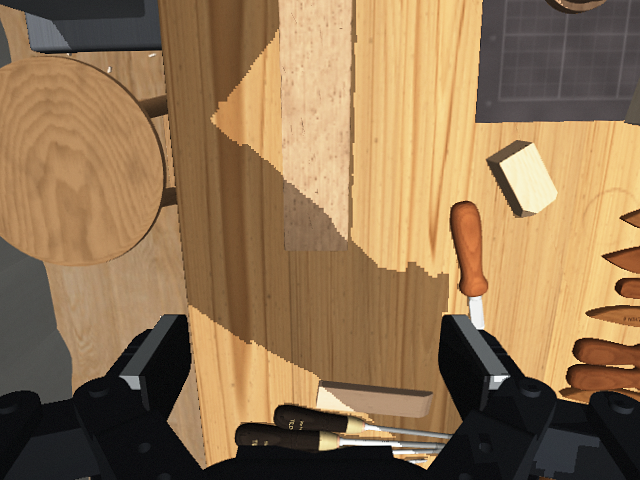

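The wrist view shows the blank's near end at px (316,250) and its body running up at columns 282-352, measured at x 0.4735 and 52 mm wide. This agrees with the top view, so I descend and grip.

{"fn": "drive_tool", "kwargs": {"translation": [[0, 0, 0.035], [0, 0, 0.04], [0, 0, 0.04], [0, 0, 0.04], [0, 0, 0.03], [0, 0, 0.014], [0, 0, 0], [0, 0, 0], [0, 0, 0], [0, 0, 0], [0, 0, 0], [0, 0, 0], [0, 0, 0]], "roll": [0, 0, 0, 0, 0, 0, 0, 0, 0, 0, 0, 0, 0], "jaw": [1, 1, 1, 1, 1, 1, 1, -1, -1, -1, -1, -1, -1], "squeeze": 50}}

```text
t: 3.9
ee_pos: [0.475, -0.391, 0.0278]
tool_rot: [0.71, 0.704, 0.0, 0.001]
wrist_force: [-1.8, 2.1, 11.0]
opening: 0.0502
grip_force: 50.1
```

{"fn": "drive_tool", "kwargs": {"translation": [[0, 0, -0.002], [0, 0, 0], [0, 0, 0], [0, 0, 0], [0, -0.005, 0], [0, -0.005, 0], [0, -0.005, 0], [0.015, 0, 0], [0.02, 0, 0], [0.02, 0, 0], [0.01, 0, 0], [0, 0, 0]], "roll": [0, 4.2, 4.2, 4.1, 0, 0, 0, 0, 0, 0, 0, 0], "jaw": [-1, -1, -1, -1, -1, -1, -1, -1, -1, -1, -1, -1]}}

```text
t: 5.4
ee_pos: [0.4747, -0.3228, 0.0283]
tool_rot: [0.782, 0.623, 0.0, -0.0]
wrist_force: [0.8, -1.5, -1.7]
opening: 0.0505
grip_force: 52.1
```

```bash
python3 - <<'E'
from h import *
s=ctrl.observe();print(s['ee_pos'],R.from_quat(s['tool_rot']).as_matrix()[:,0],s['wrist_force'])
f=grab('wrist','w2');grab('top','t2'); P=cloud(f); Z=P[...,2]
O=np.array([.5359,-.0597]);th=np.radians(-13); X=np.array([np.cos(th),np.sin(th)]);Y=np.array([-X[1],X[0]])
o=((P[...,:2]-O)@np.array([X,Y]).T)*1000
hsv=cv2.cvtColor(f['color'],cv2.COLOR_BGR2HSV)
g=(hsv[...,0]>50)&(hsv[...,0]<95)&(hsv[...,1]>70)&(Z>.022)&(Z<.035)
bl=(Z>.036)&(Z<.046)&~((hsv[...,0]>50)&(hsv[...,1]>70))&(np.abs(o[...,0])<60)
for a in range(-250,-20,10):
    k=(o[...,1]>=a)&(o[...,1]<a+10)
    x=o[k&g][:,0];lo=x[x<0];hi=x[x>0];b=o[k&bl][:,0]
    print(a,'green',(lo.max().round(1) if len(lo) else 0),(hi.min().round(1) if len(hi) else 0),'blank',(np.percentile(b,[1,99]).round(1) if len(b)>20 else 0))
E
```

```text
[ 0.47472236 -0.32277012  0.02829007] [2.23184396e-01 9.74776239e-01 9.92526253e-05] [ 0.75367343 -1.52386184 -1.7316174 ]
-250 green 0 0 blank [-27.2  23.1]
-240 green 0 0 blank [-27.1  23.2]
-230 green 0 0 blank [-27.4  23.3]
-220 green 0 0 blank [-27.4  23.2]
-210 green 0 0 blank [-27.4  22.9]
-200 green 0 0 blank [-27.3  22.6]
-190 green 0 0 blank [-27.3  22.7]
-180 green 0 0 blank [-27.3  22.9]
-170 green 0 0 blank [-27.9  22.8]
-160 green 0 0 blank 0
-150 green 0 0 blank 0
-140 green 0 0 blank 0
-130 green 0 0 blank 0
-120 green 0 0 blank 0
-110 green 0 0 blank 0
-100 green 0 0 blank 0
-90 green 0 0 blank 0
-80 green 0 0 blank 0
-70 green 0 0 blank 0
-60 green 0 0 blank 0
-50 green 0 0 blank 0
-40 green 0 0 blank 0
-30 green 0 0 blank 0
```

View pics/w2.png

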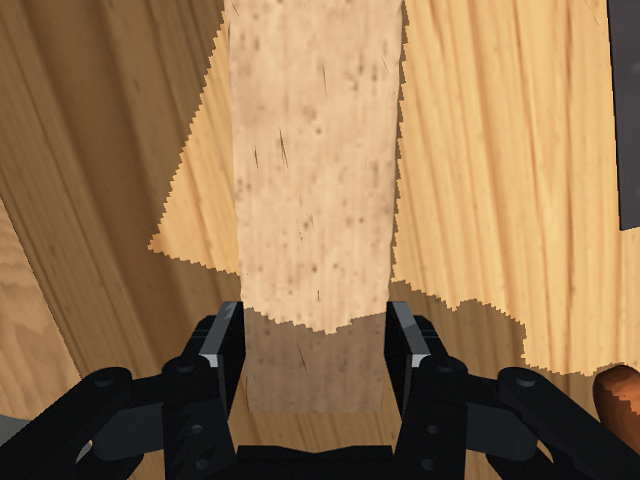

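The wrist view shows the blank held centrally between the pads, columns 232-400, and parallel to the tool. I'll check its line against the guides within the top view, so both come from the same camera.

```bash
python3 - <<'E'
from h import *
f=dict(np.load('pics/t2.npz')); P=cloud(f); Z=P[...,2]
O=np.array([.5359,-.0597]);th=np.radians(-13); X=np.array([np.cos(th),np.sin(th)]);Y=np.array([-X[1],X[0]])
o=((P[...,:2]-O)@np.array([X,Y]).T)*1000
hsv=cv2.cvtColor(f['color'],cv2.COLOR_BGR2HSV); gr=(hsv[...,0]>50)&(hsv[...,0]<95)&(hsv[...,1]>70)
bl=(Z>.03)&(Z<.048)&~gr&(np.abs(o[...,0])<40)
g=gr&(Z>.02)&(Z<.04)
for a in range(-250,-40,8):
    k=(o[...,1]>=a)&(o[...,1]<a+8)
    x=o[k&g][:,0];lo=x[x<0];hi=x[x>0];b=o[k&bl][:,0]
    if len(x) or len(b)>3: print(a,'green',(lo.max().round(1) if len(lo) else 0),(hi.min().round(1) if len(hi) else 0),'blank',len(b),(b.min().round(1),b.max().round(1)) if len(b)>3 else 0)
E
```

```text
-250 green 0 0 blank 56 (np.float64(-25.5), np.float64(25.5))
-242 green 0 0 blank 65 (np.float64(-25.4), np.float64(25.6))
-234 green 0 0 blank 61 (np.float64(-24.0), np.float64(26.0))
-226 green 0 0 blank 67 (np.float64(-25.8), np.float64(25.2))
-218 green 0 0 blank 61 (np.float64(-25.7), np.float64(25.9))
-210 green 0 0 blank 64 (np.float64(-24.9), np.float64(25.6))
-202 green 0 0 blank 62 (np.float64(-25.6), np.float64(24.9))
-194 green 0 0 blank 62 (np.float64(-26.0), np.float64(25.1))
-186 green 0 0 blank 64 (np.float64(-25.3), np.float64(26.0))
-178 green 0 0 blank 63 (np.float64(-25.9), np.float64(24.6))
-170 green 0 0 blank 62 (np.float64(-25.7), np.float64(25.4))
-162 green 0 0 blank 63 (np.float64(-25.6), np.float64(25.5))
-154 green 0 0 blank 64 (np.float64(-26.2), np.float64(25.9))
-146 green 0 0 blank 63 (np.float64(-26.0), np.float64(24.5))
-138 green 0 0 blank 63 (np.float64(-25.9), np.float64(25.2))
-130 green 0 0 blank 62 (np.float64(-25.2), np.float64(25.5))
-122 green 0 0 blank 64 (np.float64(-26.3), np.float64(25.5))
-114 green 0 0 blank 63 (np.float64(-25.6), np.float64(24.8))
-106 green 0 0 blank 61 (np.float64(-25.5), np.float64(25.1))
-98 green 0 0 blank 48 (np.float64(-26.1), np.float64(23.9))
-82 green -41.6 41.1 blank 1 0
-74 green -37.8 39.3 blank 0 0
-66 green -34.5 34.4 blank 0 0
-58 green -31.8 32.5 blank 0 0
-50 green -29.9 30.7 blank 0 0
-42 green -31.7 31.5 blank 1 0
```

{"fn": "drive_tool", "kwargs": {"translation": [[0.012, 0.0005, 0], [0.015, 0, 0], [0.015, 0, 0], [0.015, 0, 0], [0.015, 0, 0], [0.015, 0, 0], [0.015, 0, 0], [0.015, 0, 0], [0.015, 0, 0], [0.006, 0, 0], [0, 0, 0]], "roll": [0, 0, 0, 0, 0, 0, 0, 0, 0, 0, 0], "jaw": [-1, -1, -1, -1, -1, -1, -1, -1, -1, -1, -1]}}

```text
t: 6.88
ee_pos: [0.5059, -0.189, 0.0282]
tool_rot: [0.782, 0.623, 0.0, -0.0]
wrist_force: [-0.8, 0.4, -1.1]
opening: 0.0501
grip_force: 52.1
```

{"fn": "drive_tool", "kwargs": {"translation": [[0.003, 0, 0], [0.003, 0, 0], [0.002, 0, 0], [0.001, 0, 0], [0.001, 0, 0], [0.001, 0, 0], [0, 0, 0]], "roll": [0, 0, 0, 0, 0, 0, 0], "jaw": [-1, -1, -1, -1, -1, -1, -1]}}

```text
t: 7.75
ee_pos: [0.508, -0.1797, 0.0283]
tool_rot: [0.783, 0.622, -0.001, 0.001]
wrist_force: [-2.7, -8.4, -0.5]
opening: 0.05
grip_force: 52.2
```

{"fn": "drive_tool", "kwargs": {"translation": [[0.001, 0, 0], [0.001, 0, 0], [0, 0, 0]], "roll": [0, 0, 0], "jaw": [-1, -1, -1]}}

```text
t: 8.12
ee_pos: [0.508, -0.1795, 0.0284]
tool_rot: [0.783, 0.622, -0.002, 0.002]
wrist_force: [-6.7, -23.2, -0.8]
opening: 0.0504
grip_force: 52.3
```

```bash
python3 - <<'E'
from h import *
f=grab('top','t3'); f2=grab('wrist','w3')
O=np.array([.5359,-.0597]);th=np.radians(-13); X=np.array([np.cos(th),np.sin(th)]);Y=np.array([-X[1],X[0]])
for f in (f2,f):
    P=cloud(f); Z=P[...,2]; o=((P[...,:2]-O)@np.array([X,Y]).T)*1000
    m=(Z>.034)&(Z<.046)&(np.abs(o[...,0])<20)&(o[...,1]>-180)&(o[...,1]<-30)
    print(m.sum(),np.percentile(o[m],[0.2,1,50,99],axis=0).round(1))
E
```

```text
44257 [[ -19.9 -159.4]
 [ -19.6 -157.7]
 [  -0.   -82.1]
 [  19.6  -30.9]]Traceback (most recent call last):
  File "<stdin>", line 7, in <module>
    return _quantile_unchecked(
        a, q, axis, out, overwrite_input, method, keepdims, weights)
    return _ureduce(a,
                    func=_quantile_ureduce_func,
    ...<5 lines>...
                    overwrite_input=overwrite_input,
                    method=method)
    r = func(a, **kwargs)
    result = _quantile(arr,
                       quantiles=q,
    ...<2 lines>...
                       out=out,
                       weights=wgt)
    slices_having_nans = np.isnan(arr[-1, ...])
                                  ~~~^^^^^^^^^
IndexError: index -1 is out of bounds for axis 0 with size 0
```

View pics/w3.png

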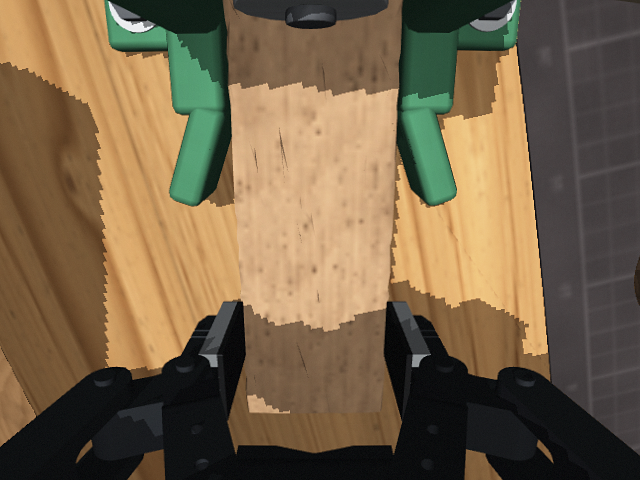

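The wrist view shows the blank between the lead-ins (cheeks at columns 230 and 400) under the foot. Its outer end measures own y -159.5 mm (home is -160) with a hard 24 N stop, so it is home. I release and rise.

{"fn": "drive_tool", "kwargs": {"translation": [[0, 0, 0], [0, 0, 0], [0, 0, 0], [0, 0, 0], [0, 0, -0.02], [0, 0, -0.03], [0, 0, -0.05], [0, 0, -0.05], [0, 0, -0.05], [0, 0, -0.05], [0, 0, -0.03], [0, 0, 0]], "roll": [0, 0, 0, 0, 0, 0, 0, 0, 0, 0, 0, 0], "jaw": [1, 1, 1, 1, 1, 1, 1, 1, 1, 1, 1, 1]}}

```text
t: 9.72
ee_pos: [0.5097, -0.1769, 0.3103]
tool_rot: [0.782, 0.623, 0.001, 0.002]
wrist_force: [1.0, -0.1, -0.1]
opening: 0.0857
grip_force: 0.0
```

```bash
python3 - <<'E'
from h import *
s=ctrl.observe();print(s['joint_pos'].round(3),s['ee_pos'],R.from_quat(s['tool_rot']).as_matrix().round(3))
f=grab('wrist','w4'); P=cloud(f); Z=P[...,2]
O=np.array([.5359,-.0597]);th=np.radians(-13); X=np.array([np.cos(th),np.sin(th)]);Y=np.array([-X[1],X[0]])
o=((P[...,:2]-O)@np.array([X,Y]).T)*1000
m=(Z>.034)&(Z<.046)&(np.abs(o[...,0])<20)&(o[...,1]>-180)&(o[...,1]<-30)
if m.sum(): print(np.percentile(o[m],[0.2,1,50,99],axis=0).round(1))
E
```

```text
[-0.334  0.302  0.296  1.562  0.     1.463] [ 0.50967503 -0.17689827  0.31029941] [[ 0.224  0.974  0.004]
 [ 0.974 -0.224 -0.001]
 [-0.     0.004 -1.   ]]
[[ -19.9 -160.4]
 [ -19.5 -159.2]
 [  -0.3  -91.2]
 [  19.6  -31.4]]
```

{"fn": "drive_tool", "kwargs": {"translation": [[0, 0, 0], [0, 0, 0], [0, 0, 0], [0, 0, 0], [0, 0, 0], [0, 0, 0], [0, 0, 0], [0, 0, 0], [0, 0, 0], [-0.007, 0.035, 0], [-0.007, 0.035, 0], [-0.007, 0.035, 0], [-0.007, 0.035, 0], [-0.007, 0.035, 0], [-0.008, 0.036, 0], [-0.008, 0.036, 0], [-0.008, 0.036, 0], [0, 0, 0]], "roll": [-10, -10, -10, -10, -10, -10, -10, -10, -10, 0, 0, 0, 0, 0, 0, 0, 0, 0], "jaw": [0.5, 0.5, 0.5, 0.5, 0.5, 0.5, 0.5, 0.5, 0.5, 0.5, 0.5, 0.5, 0.5, 0.5, 0.5, 0.5, 0.5, 0.5]}}

```text
t: 12.02
ee_pos: [0.63, 0.088, 0.3059]
tool_rot: [0.112, 0.994, -0.0, -0.001]
wrist_force: [0.1, -0.8, -0.8]
opening: 0.0643
grip_force: 0.0
```

```bash
python3 - <<'E'
from h import *
s=ctrl.observe();print(s['joint_pos'].round(3),s['ee_pos'],R.from_quat(s['tool_rot']).as_matrix().round(3))
f=grab('wrist','w5'); P=cloud(f); Z=P[...,2]; ee=s['ee_pos']
m=(Z>.195)&(Z<.235)&(np.hypot(P[...,0]-.63,P[...,1]-.085)<.04)
q=P[m]; print(m.sum(),q.mean(0),q.min(0),q.max(0))
if m.sum()>50:
    A=np.c_[2*q,np.ones(len(q))]; c=np.linalg.lstsq(A,(q**2).sum(1),rcond=None)[0]; print('sphere',c[:3],np.sqrt(c[3]+c[:3]@c[:3]))
    print(np.argwhere(m).mean(0))
E
```

```text
[0.139 0.551 0.662 1.685 0.    0.363] [0.630018   0.08803238 0.30587514] [[-0.975  0.222 -0.003]
 [ 0.222  0.975 -0.   ]
 [ 0.003 -0.001 -1.   ]]
2530 [0.62491113 0.0907671  0.21340738] [0.61053819 0.07379461 0.19590157] [0.64528366 0.10678809 0.22122569]
sphere [0.62833549 0.09018881 0.20294037] 0.016789071988261066
[234.87114625 317.05335968]
```

View pics/w5.png

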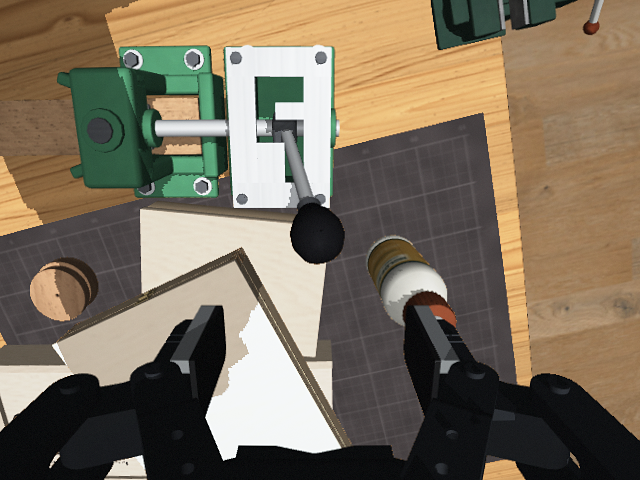

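The wrist view shows the knob at px (317,235) between the opened fingers. The sphere fit gives r 16.8 mm at z 0.203 (model 0.203), with the glue bottle clear at (410,280). I descend and grip the knob.

{"fn": "drive_tool", "kwargs": {"translation": [[0, 0.001, 0.03], [0, 0, 0.03], [0, 0, 0.025], [0, 0, 0.018], [0, 0, 0], [0, 0, 0], [0, 0, 0], [0, 0, 0], [0, 0, 0], [0, 0, 0]], "roll": [0, 0, 0, 0, 0, 0, 0, 0, 0, 0], "jaw": [0.5, 0.5, 0.5, 0.5, 0.5, -1, -1, -1, -1, -1], "squeeze": 40}}

```text
t: 13.32
ee_pos: [0.6326, 0.0873, 0.2086]
tool_rot: [0.113, 0.994, 0.001, 0.004]
wrist_force: [5.9, 2.0, 21.5]
opening: -0.0
grip_force: 11.0
```

```bash
python3 - <<'E'
from h import *
f=grab('wrist','w6'); g=grab('top','t6'); P=cloud(f);Z=P[...,2]
cv2.imwrite('pics/c6.png',np.hstack([cv2.resize(g['color'][185:285,190:320],(520,400)),cv2.resize(f['color'],(280,210)).copy() if 0 else cv2.copyMakeBorder(cv2.resize(f['color'],(280,210)),0,190,0,0,cv2.BORDER_CONSTANT)]))
s=ctrl.observe();print(s['ee_pos'],s['wrist_force'],s['opening'])
E
```

```text
[0.63257376 0.08735383 0.20859485] [ 6.38731398  3.01700077 22.60686512] 0.0001625152368133817
```

View pics/c6.png

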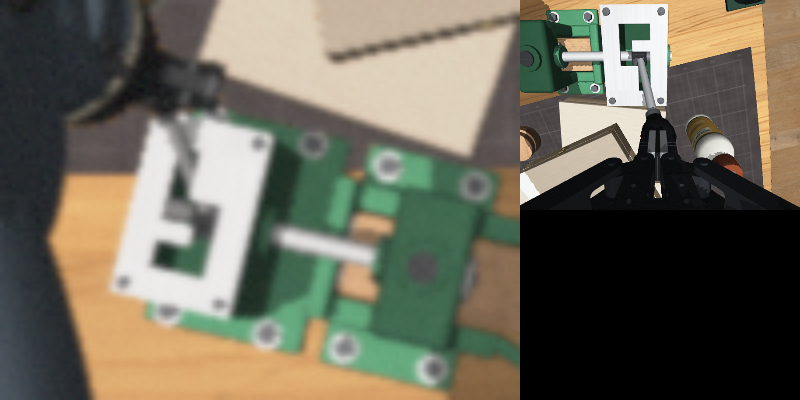

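The top crop shows the lever still near the far end. The wrist inset shows the shut fingertips behind the ball at inset px (655,125). So the grip missed and I need the ball's position now.

```bash
python3 - <<'E'
from h import *
f=dict(np.load('pics/w6.npz')); P=cloud(f);Z=P[...,2]
for v in range(220,400,12): print(v,[(u,*np.round(P[v,u]*1000).astype(int)) for u in (290,305,318,330,345)])
cv2.imwrite('pics/c7.png',cv2.resize(f['color'][200:440,200:440],(600,600)))
E
```

```text
220 [(290, np.int64(606), np.int64(82), np.int64(158)), (305, np.int64(612), np.int64(87), np.int64(140)), (318, np.int64(613), np.int64(94), np.int64(141)), (330, np.int64(615), np.int64(100), np.int64(139)), (345, np.int64(655), np.int64(110), np.int64(3))]
232 [(290, np.int64(610), np.int64(81), np.int64(164)), (305, np.int64(611), np.int64(88), np.int64(164)), (318, np.int64(619), np.int64(93), np.int64(142)), (330, np.int64(621), np.int64(99), np.int64(140)), (345, np.int64(665), np.int64(108), np.int64(2))]
244 [(290, np.int64(614), np.int64(80), np.int64(168)), (305, np.int64(615), np.int64(87), np.int64(172)), (318, np.int64(665), np.int64(84), np.int64(21)), (330, np.int64(668), np.int64(93), np.int64(18)), (345, np.int64(676), np.int64(105), np.int64(2))]
256 [(290, np.int64(617), np.int64(80), np.int64(179)), (305, np.int64(617), np.int64(87), np.int64(181)), (318, np.int64(619), np.int64(92), np.int64(179)), (330, np.int64(667), np.int64(92), np.int64(49)), (345, np.int64(687), np.int64(103), np.int64(0))]
268 [(290, np.int64(621), np.int64(79), np.int64(182)), (305, np.i
[... 2091 characters left out ...]
.int64(88), np.int64(260)), (318, np.int64(625), np.int64(90), np.int64(252)), (330, np.int64(620), np.int64(94), np.int64(260)), (345, np.int64(621), np.int64(98), np.int64(261))]
376 [(290, np.int64(617), np.int64(85), np.int64(266)), (305, np.int64(620), np.int64(88), np.int64(263)), (318, np.int64(629), np.int64(89), np.int64(252)), (330, np.int64(620), np.int64(94), np.int64(266)), (345, np.int64(621), np.int64(98), np.int64(266))]
388 [(290, np.int64(618), np.int64(85), np.int64(271)), (305, np.int64(625), np.int64(87), np.int64(262)), (318, np.int64(633), np.int64(88), np.int64(252)), (330, np.int64(620), np.int64(94), np.int64(270)), (345, np.int64(621), np.int64(97), np.int64(270))]
```

View pics/c7.png

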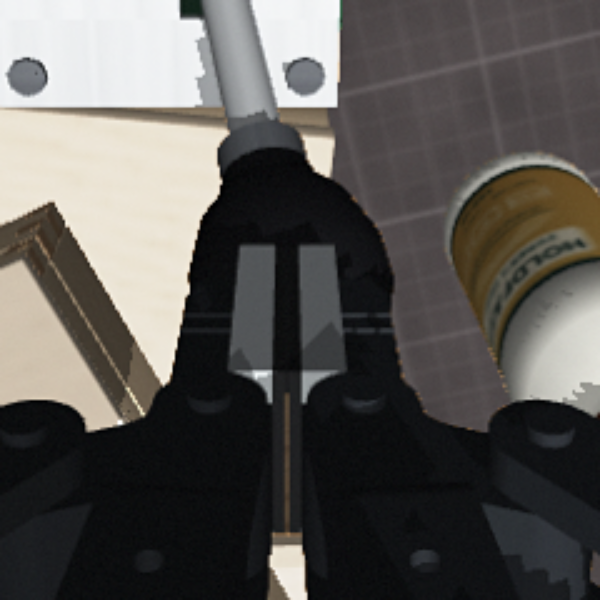

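The crop shows the shut fingers with a black mass around them and the lever stem at crop (240,60). What happened to the ball isn't clear, so I open, rise and measure the knob again.

{"fn": "drive_tool", "kwargs": {"translation": [[0, 0, -0.01], [0, 0, -0.03], [0, 0, -0.03], [0, 0, -0.03], [0, 0, 0], [0, 0, 0]], "roll": [0, 0, 0, 0, 0, 0], "jaw": [-1, -1, -1, 0.5, 0.5, 0.5]}}

```text
t: 14.18
ee_pos: [0.63, 0.0868, 0.3047]
tool_rot: [0.113, 0.994, -0.0, -0.0]
wrist_force: [-0.1, 0.3, 0.3]
opening: 0.0545
grip_force: 0.0
```

```bash
python3 - <<'E'
from h import *
s=ctrl.observe();print(s['ee_pos'],s['wrist_force'],s['opening'],R.from_quat(s['tool_rot']).as_matrix()[:,0])
f=grab('wrist','w7'); P=cloud(f); Z=P[...,2]
m=(f['color'].max(2)<75)&(Z>.15)&(Z<.235)&(np.hypot(P[...,0]-.63,P[...,1]-.085)<.04)
q=P[m]; print(m.sum(),q.min(0),q.max(0))
q=q[q[:,2]>q[:,2].max()-.02]
A=np.c_[2*q,np.ones(len(q))]; c=np.linalg.lstsq(A,(q**2).sum(1),rcond=None)[0]; print('sphere',c[:3],np.sqrt(c[3]+c[:3]@c[:3]),np.argwhere(m).mean(0))
# finger geometry: lowest pixels of fingers in tool frame
M=R.from_quat(s['tool_rot']).as_matrix(); t=(P-s['ee_pos'])@M*1000
fm=(np.abs(t[...,0])<14)&(np.abs(t[...,1])<60)&(np.abs(t[...,2])<50)&(f['range_z']>0)
print('finger tool z pct',fm.sum(),np.percentile(t[fm],[0.5,50,99.5],axis=0).round(1))
E
```

```text
[0.63000407 0.08679992 0.30466028] [-0.13879099  0.28699061  0.25835781] 0.05451070259143848 [-9.74456559e-01  2.24575398e-01  5.53329224e-04]
2615 [0.61420144 0.07153391 0.17404587] [0.65068328 0.10399812 0.21731937]
sphere [0.63573076 0.08751394 0.19937229] 0.016414313046413127 [241.81759082 316.61912046]
finger tool z pct 7838 [[ -9.3 -40.4 -49.7]
 [  8.6  26.8 -34.7]
 [ 13.4  40.5 -10.5]]
```

```bash
python3 - <<'E'
from h import *
def show(n,ee,yaw):
    f=dict(np.load(f'pics/{n}.npz')); P=cloud(f); M=np.array([[np.cos(yaw),np.sin(yaw),0],[np.sin(yaw),-np.cos(yaw),0],[0,0,-1]])
    t=(P-ee)@M*1000; print(n)
    for sgn in (-1,1):
        m=(np.abs(t[...,0])<16)&(t[...,1]*sgn>15)&(t[...,1]*sgn<60)&(t[...,2]<25)&(t[...,2]>-40)&(f['color'].max(2)<140)&(f['range_z']>0)
        q=t[m]; print(sgn,len(q),'zmax',np.percentile(q[:,2],[50,90,99]).round(1),'near tip',np.median(q[q[:,2]>np.percentile(q[:,2],95)],axis=0).round(1))
show('w7',np.array([.63,.0868,.3047]),np.radians(167)); show('w1',np.array([.4743,-.3903,.2249]),np.radians(89.5)); show('w5',np.array([.63,.088,.3059]),np.radians(167)); 
E
```

```text
w7
-1 2597 zmax [-28.4 -16.2 -11. ] near tip [  2.7 -27.2 -12.3]
1 2600 zmax [-28.6 -16.3 -10.8] near tip [  3.7  27.4 -12.3]
w1
-1 2315 zmax [-31.6 -23.  -19.7] near tip [  0.9 -44.1 -20.3]
1 2269 zmax [-31.5 -23.2 -19.4] near tip [  1.4  41.3 -20.1]
w5
-1 2589 zmax [-29.1 -17.6 -12.8] near tip [  1.3 -32.1 -13.7]
1 2661 zmax [-28.9 -17.7 -12.6] near tip [  2.   32.  -13.9]
```

```bash
python3 - <<'E'
from h import *
for n,ee,yaw in (('w2',[.4747,-.3228,.0283],77),('w3',[.508,-.1795,.0284],77)):
    f=dict(np.load(f'pics/{n}.npz')); P=cloud(f); a=np.radians(yaw); M=np.array([[np.cos(a),np.sin(a),0],[np.sin(a),-np.cos(a),0],[0,0,-1]])
    t=(P-np.array(ee))@M*1000; print(n, 'cam in tool',((rays(f,[[320,240]])[0]-ee)@M*1000).round(1))
    for u in (215,232,240,395,412):
        print(u,[(v,*t[v,u].round().astype(int)) for v in range(292,345,6)])
E
```

```text
w2 cam in tool [  75.2   -1.5 -148.3]
215 [(292, np.int64(-4), np.int64(-46), np.int64(29)), (298, np.int64(-8), np.int64(-47), np.int64(30)), (304, np.int64(-11), np.int64(-47), np.int64(29)), (310, np.int64(-13), np.int64(-47), np.int64(28)), (316, np.int64(8), np.int64(-35), np.int64(-18)), (322, np.int64(11), np.int64(-32), np.int64(-28)), (328, np.int64(11), np.int64(-32), np.int64(-32)), (334, np.int64(11), np.int64(-31), np.int64(-35)), (340, np.int64(11), np.int64(-30), np.int64(-40))]
232 [(292, np.int64(-5), np.int64(-39), np.int64(29)), (298, np.int64(-7), np.int64(-39), np.int64(29)), (304, np.int64(11), np.int64(-30), np.int64(-14)), (310, np.int64(11), np.int64(-29), np.int64(-20)), (316, np.int64(11), np.int64(-28), np.int64(-23)), (322, np.int64(11), np.int64(-27), np.int64(-28)), (328, np.int64(11), np.int64(-27), np.int64(-32)), (334, np.int64(9), np.int64(-27), np.int64(-32)), (340, np.int64(8), np.int64(-27), np.int64(-33))]
240 [(292, np.int64(-5), np.int64(-35), np.int64(30)), (298, np.int64(-7), np.int64(-35), np.int64(29)), (304, np.int64(11), np.int64(-27), n
[... 2837 characters left out ...]
 (316, np.int64(11), np.int64(24), np.int64(-24)), (322, np.int64(11), np.int64(24), np.int64(-29)), (328, np.int64(9), np.int64(24), np.int64(-29)), (334, np.int64(9), np.int64(23), np.int64(-31)), (340, np.int64(6), np.int64(24), np.int64(-31))]
412 [(292, np.int64(-5), np.int64(42), np.int64(29)), (298, np.int64(-8), np.int64(43), np.int64(29)), (304, np.int64(-11), np.int64(43), np.int64(29)), (310, np.int64(-13), np.int64(43), np.int64(28)), (316, np.int64(11), np.int64(30), np.int64(-25)), (322, np.int64(11), np.int64(29), np.int64(-28)), (328, np.int64(12), np.int64(28), np.int64(-33)), (334, np.int64(11), np.int64(28), np.int64(-35)), (340, np.int64(12), np.int64(26), np.int64(-40))]
```

The ball is now at (0.6357, 0.0875, 0.1994), pushed 7 mm to the far stop. Three wrist frames show the fingertips about 8-20 mm behind the reported TCP, depending on opening, and not 19 mm ahead as the notes say. The shut fingers sitting on top of the ball agrees with that. I'll allow for about 27 mm of depth and grasp again.

{"fn": "drive_tool", "kwargs": {"translation": [[-0.005, 0, 0.03], [0, 0, 0.03], [0, 0, 0.03], [0, 0, 0.025], [0, 0, 0.013], [0, 0, 0], [0, 0, 0], [0, 0, 0], [0, 0, 0], [0, 0, 0]], "roll": [0, 0, 0, 0, 0, 0, 0, 0, 0, 0], "jaw": [0.5, 0.5, 0.5, 0.5, 0.5, 0.5, -1, -1, -1, -1], "squeeze": 40}}

```text
t: 15.48
ee_pos: [0.6356, 0.0859, 0.1783]
tool_rot: [0.113, 0.994, 0.0, 0.001]
wrist_force: [1.1, 0.9, 6.5]
opening: 0.0308
grip_force: 39.2
```

{"fn": "drive_tool", "kwargs": {"translation": [[0.008, 0, -0.0042], [0.008, 0, -0.0034], [0.008, 0, -0.0028], [0.008, 0, -0.0023], [0.008, 0, -0.0017], [0.008, 0, -0.0012], [0.008, 0, -0.0008], [0.007, 0, -0.0002], [0, 0, 0]], "roll": [0, 0, 0, 0, 0, 0, 0, 0, 0], "jaw": [-1, -1, -1, -1, -1, -1, -1, -1, -1]}}

```text
t: 16.6
ee_pos: [0.5727, 0.0999, 0.1937]
tool_rot: [0.113, 0.994, -0.0, -0.0]
wrist_force: [0.7, -0.3, -0.7]
opening: 0.0304
grip_force: 40.1
```

```bash
cat >> h.py <<'E'
def own_tcp():
    s=ctrl.observe();G=np.array([.5672,.0757]);th=np.radians(-13);A=np.array([[np.cos(th),np.sin(th)],[-np.sin(th),np.cos(th)]])
    w=s['wrist_force']; print('own',(A@(s['ee_pos'][:2]-G)*1000).round(1),'z',s['ee_pos'][2].round(4),'F own',(A@w[:2]).round(1),w[2].round(1),'open',s['opening'].round(4),'t',s['t'])
E
python3 -c "
from h import *
own_tcp()"
```

```text
Traceback (most recent call last):
  File "h.py", line 22, in own_tcp
    w=s['wrist_force']; print('own',(A@(s['ee_pos'][:2]-G)*1000).round(1),'z',s['ee_pos'][2].round(4),'F own',(A@w[:2]).round(1),w[2].round(1),'open',s['opening'].round(4),'t',s['t'])
                                                                                                                                                      ^^^^^^^^^^^^^^^^^^
AttributeError: 'float' object has no attribute 'round'
```

{"fn": "drive_tool", "kwargs": {"translation": [[0, -0.0085, -0.0013], [0, -0.008, -0.0007], [0, -0.008, -0.0002], [0, -0.008, 0.0002], [0, -0.008, 0.0007], [0, -0.008, 0.0012], [0, 0, 0]], "roll": [0, 0, 0, 0, 0, 0, 0], "jaw": [-1, -1, -1, -1, -1, -1, -1]}}

```text
t: 17.48
ee_pos: [0.5629, 0.0521, 0.195]
tool_rot: [0.113, 0.994, 0.001, 0.001]
wrist_force: [-2.3, 0.9, 13.4]
opening: 0.0304
grip_force: 41.7
```

```bash
sed -i "s/s\['opening'\].round(4)/round(float(s['opening']),4)/" h.py
python3 -c "
from h import *
own_tcp()"
```

```text
own [  1.1 -24. ] z 0.195 F own [-2.5  0.4] 13.4 open 0.0304 t 17.475
```

{"fn": "drive_tool", "kwargs": {"translation": [[0.008, 0, -0.001], [0.008, 0, 0.0008], [0.008, 0, 0.0012], [0.008, 0, 0.0017], [0.008, 0, 0.0023], [0.008, 0, 0.0028], [0.008, 0, 0.0034], [0.008, 0, 0.004], [0, 0, 0]], "roll": [0, 0, 0, 0, 0, 0, 0, 0, 0], "jaw": [-1, -1, -1, -1, -1, -1, -1, -1, -1]}}

```text
t: 18.6
ee_pos: [0.4998, 0.0665, 0.1788]
tool_rot: [0.113, 0.994, -0.0, -0.0]
wrist_force: [0.8, -0.2, 0.6]
opening: 0.0028
grip_force: 0.0
```

```bash
python3 -c "
from h import *
own_tcp()"
```

```text
own [-63.6 -24.2] z 0.1788 F own [ 0.8 -0. ] 0.6 open 0.0028 t 18.6
```

{"fn": "drive_tool", "kwargs": {"translation": [[0, 0, -0.03], [0, 0, -0.04], [0, 0, -0.04], [0, 0, 0], [0, 0, 0]], "roll": [0, 0, 0, 0, 0], "jaw": [-1, -1, 0.5, 0.5, 0.5]}}

```text
t: 19.23
ee_pos: [0.5002, 0.0666, 0.288]
tool_rot: [0.113, 0.994, -0.0, -0.0]
wrist_force: [0.5, 0.7, -0.5]
opening: 0.0543
grip_force: 0.0
```

```bash
cat >> h.py <<'E'
def knob(n):
    G=np.array([.5672,.0757]);th=np.radians(-13);A=np.array([[np.cos(th),np.sin(th)],[-np.sin(th),np.cos(th)]])
    own_tcp(); f=grab('wrist',n); P=cloud(f); Z=P[...,2]; ee=ctrl.observe()['ee_pos']
    m=(f['color'].max(2)<75)&(Z>.185)&(Z<.25)&(np.hypot(P[...,0]-G[0],P[...,1]-G[1])<.11); m[300:]=0
    n_,l,st,_=cv2.connectedComponentsWithStats(m.astype(np.uint8)); i=1+st[1:,4].argmax(); m=l==i
    q=P[m]; q=q[q[:,2]>q[:,2].max()-.015]; B=np.c_[2*q,np.ones(len(q))]; c=np.linalg.lstsq(B,(q**2).sum(1),rcond=None)[0]
    print('knob own',(A@(c[:2]-G)*1000).round(1),'z',c[2].round(4),'r',np.sqrt(c[3]+c[:3]@c[:3]).round(4),'px',np.argwhere(m).mean(0).round(),st[i,4])
E
python3 -c "
from h import *
knob('w8')"
```

```text
own [-63.2 -23.9] z 0.288 F own [0.3 0.8] -0.5 open 0.0543 t 19.225Traceback (most recent call last):
  File "<string>", line 3, in <module>
    knob('w8')
    ~~~~^^^^^^
  File "h.py", line 27, in knob
    n_,l,st,_=cv2.connectedComponentsWithStats(m.astype(np.uint8)); i=1+st[1:,4].argmax(); m=l==i
                                                                        ~~~~~~~~~~~~~~~^^
ValueError: attempt to get argmax of an empty sequence
```

{"fn": "drive_tool", "kwargs": {"translation": [[-0.02, 0.003, -0.01], [-0.03, 0.003, -0.01], [-0.03, 0.003, 0], [0, 0, 0]], "roll": [0, 0, 0, 0], "jaw": [0.5, 0.5, 0.5, 0.5]}}

```text
t: 19.77
ee_pos: [0.5811, 0.0573, 0.3064]
tool_rot: [0.113, 0.994, -0.0, -0.002]
wrist_force: [-0.3, 0.0, -1.3]
opening: 0.0641
grip_force: 0.0
```

```bash
python3 -c "
from h import *
knob('w9')"
```

```text
own [ 17.7 -14.8] z 0.3064 F own [-0.3 -0. ] -1.3 open 0.0641 t 19.775
knob own [-5.6 30.8] z 0.2167 r 0.0163 px [206. 395.] 2771
```

The fingers slid off the ball because they held it too high. The lever is back in the left lane at the middle step, swing about 0.51. I regrasp 12 mm lower with more squeeze.

{"fn": "drive_tool", "kwargs": {"translation": [[0.012, 0.022, 0], [0.011, 0.022, 0], [0, 0, 0.03], [0, 0, 0.03], [0, 0, 0.03], [0, 0, 0.025], [0, 0, 0.0085], [0, 0, 0], [0, 0, 0], [0, 0, 0], [0, 0, 0], [0, 0, 0]], "roll": [0, 0, 0, 0, 0, 0, 0, 0, 0, 0, 0, 0], "jaw": [0.5, 0.5, 0.5, 0.5, 0.5, 0.5, 0.5, 0.5, -1, -1, -1, -1], "squeeze": 70}}

```text
t: 21.32
ee_pos: [0.5684, 0.106, 0.1864]
tool_rot: [0.113, 0.994, 0.0, 0.001]
wrist_force: [1.1, 0.2, 5.7]
opening: 0.0303
grip_force: 68.5
```

```bash
python3 -c "
from h import *
own_tcp()"
```

```text
own [-5.7 29.8] z 0.1864 F own [1.  0.4] 5.7 open 0.0303 t 21.325
```

{"fn": "drive_tool", "kwargs": {"translation": [[-0.0035, 0, 0], [0, -0.008, -0.0015], [0, -0.008, -0.0011], [0, -0.008, -0.0006], [0, -0.008, -0.0001], [0, -0.008, 0.0004], [0, -0.008, 0.0008], [0, -0.006, 0.0011], [0, 0, 0]], "roll": [0, 0, 0, 0, 0, 0, 0, 0, 0], "jaw": [-1, -1, -1, -1, -1, -1, -1, -1, -1]}}

```text
t: 22.45
ee_pos: [0.5593, 0.0513, 0.187]
tool_rot: [0.113, 0.994, -0.001, 0.001]
wrist_force: [-0.4, -3.8, 11.0]
opening: 0.03
grip_force: 73.8
```

```bash
python3 -c "
from h import *
own_tcp()"
```

```text
own [ -2.2 -25.5] z 0.187 F own [ 0.5 -3.8] 11.0 open 0.03 t 22.45
```

{"fn": "drive_tool", "kwargs": {"translation": [[0, 0, -0.002], [0.008, 0, 0.0004], [0.008, 0, 0.0008], [0.008, 0, 0.0013], [0.008, 0, 0.0019], [0, 0, 0]], "roll": [0, 0, 0, 0, 0, 0], "jaw": [-1, -1, -1, -1, -1, -1]}}

```text
t: 23.2
ee_pos: [0.5279, 0.0602, 0.1845]
tool_rot: [0.113, 0.994, 0.001, 0.001]
wrist_force: [2.3, 2.0, 3.7]
opening: 0.0302
grip_force: 72.2
```

```bash
python3 -c "
from h import *
own_tcp()"
```

```text
own [-34.9 -24. ] z 0.1845 F own [1.8 2.4] 3.7 open 0.0302 t 23.2
```

{"fn": "drive_tool", "kwargs": {"translation": [[0.007, 0, 0.0021], [0.008, 0, 0.003], [0.008, 0, 0.0035], [0.007, 0, 0.0037], [0, 0, 0]], "roll": [0, 0, 0, 0, 0], "jaw": [-1, -1, -1, -1, -1]}}

```text
t: 23.82
ee_pos: [0.4988, 0.0664, 0.1718]
tool_rot: [0.113, 0.994, 0.0, 0.001]
wrist_force: [6.5, 0.8, 0.7]
opening: 0.0304
grip_force: 75.6
```

```bash
python3 -c "
from h import *
own_tcp()"
```

```text
own [-64.5 -24.4] z 0.1718 F own [6.2 2.2] 0.7 open 0.0304 t 23.825
```

{"fn": "drive_tool", "kwargs": {"translation": [[0, 0.008, -0.0015], [0, 0.008, -0.0008], [0, 0.008, -0.0003], [0, 0.008, 0.0003], [0, 0.008, 0.0008], [0, 0.009, 0.0014], [0, 0, 0]], "roll": [0, 0, 0, 0, 0, 0, 0], "jaw": [-1, -1, -1, -1, -1, -1, -1]}}

```text
t: 24.7
ee_pos: [0.5099, 0.1159, 0.1732]
tool_rot: [0.112, 0.994, 0.002, 0.001]
wrist_force: [-6.0, 10.7, 20.7]
opening: 0.0299
grip_force: 71.6
```

```bash
python3 -c "
from h import *
own_tcp()"
```

```text
own [-64.9  26.3] z 0.1732 F own [-8.3  9.1] 20.7 open 0.0299 t 24.7
```

{"fn": "drive_tool", "kwargs": {"translation": [[-0.003, 0, -0.003], [-0.003, 0, -0.003], [0, 0, 0], [0, 0, 0]], "roll": [0, 0, 0, 0], "jaw": [-1, -1, -1, -1]}}

```text
t: 25.2
ee_pos: [0.5127, 0.114, 0.1756]
tool_rot: [0.112, 0.994, 0.001, -0.004]
wrist_force: [-7.6, 11.4, -17.1]
opening: 0.0301
grip_force: 72.4
```

```bash
python3 -c "
from h import *
own_tcp()"
```

```text
own [-61.8  25.1] z 0.1756 F own [-9.9  9.4] -17.1 open 0.0301 t 25.2
```

{"fn": "drive_tool", "kwargs": {"translation": [[0, 0.001, 0.002], [0, 0, 0], [0, 0, 0], [0, 0, 0], [0, 0, 0], [0, 0, -0.02], [0, 0, -0.03], [0, 0, -0.04], [0, 0, -0.03], [0.01, -0.02, -0.01], [0, 0, 0]], "roll": [0, 0, 0, 0, 0, 0, 0, 0, 0, 0, 0], "jaw": [-1, 0.5, 0.5, 0.5, 0.5, 0.5, 0.5, 0.5, 0.5, 0.5, 0.5]}}

```text
t: 26.58
ee_pos: [0.5007, 0.0953, 0.306]
tool_rot: [0.114, 0.994, 0.0, 0.0]
wrist_force: [1.4, 0.0, -0.8]
opening: 0.0642
grip_force: 0.0
```

```bash
python3 -c "
from h import *
knob('w10')"
```

```text
own [-69.2   4.1] z 0.306 F own [1.4 0.4] -0.8 open 0.0642 t 26.575
knob own [-58.   26.9] z 0.2052 r 0.0165 px [256. 351.] 2269
```

View pics/w10.png

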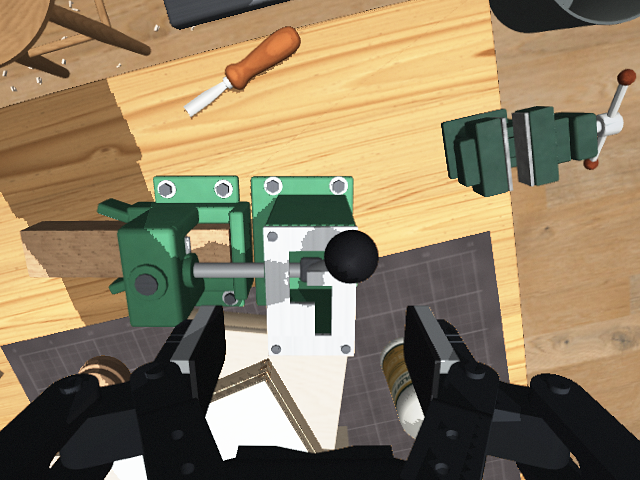

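The wrist view shows the knob at px (351,256), over the notch at the near-left end of the gate. It measures own (-58, +27), z 0.205, swing about 0.92, and it stayed there when let go. The blank is under the foot at (70,250). I do a last check of the blank, then hand in.

```bash
python3 - <<'E'
from h import *
O=np.array([.5359,-.0597]);th=np.radians(-13); A=np.array([[np.cos(th),np.sin(th)],[-np.sin(th),np.cos(th)]])
for f in (dict(np.load('pics/w10.npz')),grab('top','t10')):
    P=cloud(f);Z=P[...,2]; o=((P[...,:2]-O)@A.T)*1000
    m=(Z>.032)&(Z<.047)&(np.abs(o[...,0])<22)&(o[...,1]>-190)&(o[...,1]<-88)
    print(m.sum(), np.percentile(o[m],[1,50,99],axis=0).round(1) if m.sum()>30 else '')
own_tcp()
E
```

```text
2666 [[ -21.7 -159.5]
 [  -0.6 -123.5]
 [  21.4  -88.7]]
482 [[ -21.6 -160.5]
 [  -0.2 -124.7]
 [  21.4  -89. ]]
own [-69.1   4.9] z 0.3049 F own [-0.2  0.9] -0.2 open 0.064 t 26.675
```

Both cameras put the blank's outer end at about -160 mm, so it is still home. The gripper is clear.

```bash
python3 -c "
from plant import ctrl
print(ctrl.finish_job())"
```

```text
the job is handed in; nothing more can be done
None
```

The job is handed in at about 27 s of the 61 s allowed: the blank is home against the back stop and the lever is let go in the locking notch (swing measured about 0.92). Two early grips slipped off the knob because the fingertips sit about 27 mm further back than the notes say. After the second slip the lever sprang from the right lane back to the middle step, so it crossed the gate twice before locking.

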